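# Feed a reject through the reclaim bin's flap

### The job

Push the cracked red-brown clay disc along the ledge with your fingertips, through the yellow flap, until it drops into the reclaim bin, then draw back so that the flap swings shut behind it. Slide the disc, never lift it, and leave the white disc and everything else on the table where they are.

Things in the scene. Friction and masses are not known exactly. Their poses are not given: they have to be found in the camera images.
- bin: Fixed reclaim bin and feed ledge in one piece. Origin: on the table under the middle of the closed flap. x axis: level feed direction, from ledge into bin; z up; y left of the feed direction. The opening is in the plane x = 0. Lintel and clear plastic roof run from x = -7 mm to the far end; underside 133 mm, top 141 mm above the table.
- ledge_start (a point): Middle of the ledge's open end (no rail there), on its top, at x = -240 mm of the bin. The grey flat ledge is 90 mm above the table, 250 mm wide, and runs 252 mm along the bin's x to the lip. Green rails 7 mm wide and 12 mm high line its two long sides.
- sill (a point): Middle of the opening, on the ledge's top (x = 0 of the bin, 90 mm above the table). The opening is 140 mm wide (70 mm each way along the bin's y) and 43 mm high, between green jambs.
- lip (a point): Middle of the ledge's inner edge, on its top, 12 mm past the flap's plane (x = +12 mm of the bin). Beyond it is a straight drop of 80 mm to the bin's inside floor, 10 mm above the table, which runs to x = +200 mm; a disc pushed with its centre past the lip tips in by itself.
- flap (a joint): Yellow gravity flap, 134 mm wide, 37 mm high, 4 mm thick, 50 g, hanging in the opening from a level hinge 131 mm above the table (41 mm above the ledge) at x = 0 of the bin. Value in rad: 0 hanging shut, growing as its lower edge swings into the bin (up to 1.5). It opens inwards only, at under 1 N, and falls shut by itself in about half a second.
- reject_center (a point): Centre (half-way up) of the rejected clay disc: red-brown, with a dark crack across its top, 60 mm across, 25 mm high, 0.08 to 0.17 kg, lying flat and loose on the ledge; its centre is 102.5 mm above the table.
- keeper_center (a point): Centre (half-way up) of the good disc: white with a blue round spot on top, the same size, lying flat and loose on the ledge on the other side of its middle line. To be left alone.
- mug: Bystander: blue mug, 80 mm across, 90 mm high; origin under its centre.
- jar: Bystander: amber jar, 64 mm across, 85 mm high; origin under its centre.
- bottle: Bystander: white bottle with red cap, 54 mm across, 150 mm high; origin under its centre.
- brush: Bystander: flat brush with a wooden handle, about 200 mm long, lying on the table.
- sponge: Bystander: yellow sponge block, 90 x 60 x 30 mm; origin under its centre.
- bowl: Bystander: terracotta bowl, 120 mm across, 50 mm high; origin under its centre.
Mind the look-alikes: they are no part of the job. Leave any green or pink look-alike of the part that bears reject_center alone.

How it is judged:
On the way, in this order (a step that is already met when the one before it is completed fails the run):
1. the disc, still on the ledge, has pushed the flap open (value of joint flap above 0.3 rad and x of reject_center in the frame of bin between -0.03 and 0.06 m and height (world z) of reject_center above 0.085 m).
2. the disc has dropped onto the floor of the bin (x of reject_center in the frame of bin between 0.012 and 0.2 m and y of reject_center in the frame of bin between -0.117 and 0.117 m and height (world z) of reject_center below 0.075 m), for 0.1 s.
At the end, for the whole second after the job is handed in: The cracked disc lies at rest (under 20 mm/s) inside the bin beyond the lip, its centre under 75 mm above the table; the flap hangs shut (under 0.08 rad); the white disc is within 15 mm, and every other bystander within 20 mm, of where it started (all of step 2 and value of joint flap below 0.08 rad and linear speed of reject below 0.02 m/s and distance of keeper_center from where it was at the start of the episode below 0.015 m and distance of each of mug, jar, bottle, brush, sponge, bowl from where it was at the start of the episode below 0.02 m); the robot touches nothing.
It fails at once if the cracked disc is lifted (its centre rises more than 10 mm above where it lies on the ledge) (height (world z) of reject_center above 0.1125 m).
It fails at once if the cracked disc falls off the ledge onto the table outside the bin (height (world z) of reject_center below 0.08 m and x of reject_center in the frame of bin below 0 m).
It fails at once if the white disc is displaced by more than 15 mm (distance of keeper_center from where it was at the start of the episode above 0.015 m).
It fails at once if another thing on the table is displaced by more than 20 mm (distance of any of mug, jar, bottle, brush, sponge, bowl from where it was at the start of the episode above 0.02 m).
It also fails if it takes over 40 s, if anything falls off the work surface, if the arm or the gripper's body presses on something with over 40 N, if the wrist force passes 120 N, or if a joint passes its speed limit or range.

### The arm

A 7-joint arm with a two-finger parallel gripper is mounted at the origin on the work surface. World frame = base frame: x ahead of the robot, y to its left, z up, the work surface at z = 0. Lengths are in m, angles in rad, forces in N, time in s.
With the tool pointing down it reaches from about 0.4 to 0.85 m from the base axis. Payload 10.4 kg.
Tool frame: the origin (TCP) lies at the very end of the fingers, on their centre line; the grasp point (between the pads) lies 19 mm behind it; z points along the fingers, y is the direction in which the jaws open and shut (so a half turn about z gives the same grasp; the last joint's range is limited). The gripper opens to 85 mm and grips with 20 to 120 N. Pads are 22 mm wide; open, the fingers measure 114 mm over their backs; the gripper's body (76 mm by 85 mm) begins 54 mm behind the grasp point. The pads swing forward as they close: fully open they stand 13 mm farther back than shut.
Start: joints at [-1.183, 0.332, -0.065, 1.46, 0.022, 1.35, -0.088], TCP at [0.25, 0.573, 0.231] pointing down, gripper open.
Joint ranges: [-2.6, 2.6], [-0.5, 2.12], [-1.47, 1.34], [0.16, 2.42], [-1.27, 4.41], [0.06, 2.06], [-2.6, 2.6]. Speed limits (rad/s): [2.22, 2.22, 2.79, 2.79, 3.14, 3.14, 3.14].

### API

Orientations are given as a unit quaternion [x, y, z, w].
In Python, from workcell import get_obs, camera, camera_info, hand_in gives the robot as it stands.
- The arm moves only by the tool move_arm, never from a script. Its argument "moves" is a list of rows, each a list of 3 entries, a list of its own where there are three numbers: the shift along the tool's x, y, z in units of 25 mm (1.0 is 25 mm), then the turn, a rotation vector about the tool's x, y, z in degrees, then the opening, from 0 (shut) to 1 (fully open). A call has 1 to 5 rows; each row shifts and turns the commanded pose from where the row before left it, along the tool's axes as they then stand; what a row does not reach is not made up. A row lasts 1/8 s, in which the tool goes at most 62.5 mm and 10.7 degrees, less where a joint would pass 70% of its speed; a pose out of reach is approached as far as the arm can. A call is refused whole if a number of a shift passes 1 or a number of a turn 10.7, either way. A call with a gripper value outside its range is refused whole. The fingers move at their own pace and stop on an object; "squeeze" is the grip in N (left out, the last holds). Time passes only in rows, so rows that do not move let the fingers close. It gives the time, the measured TCP pose, the force and the opening at its end, in the units of the state.
- get_obs(): the state, without advancing time (a new reading comes with each control period).
- camera(name): name is "side" or "top" or "wrist"; returns the picture (420x560x3 uint8, red, green, blue); there is no depth.
- camera_info(name): a dict with "fx", "fy", "cx", "cy" (pixels), "D" ([k1, k2, p1, p2, k3] as OpenCV has them; the pictures are not rectified), "origin" and "rotation" of the camera in the world. Camera axes: x right, y down, z forward; pixel columns grow to the right and rows downward; lengths in m; the calibration is good to about 2 mm. A picture is of the moment at which its call begins: read the wrist's pose just before it. camera_info takes no time and is no camera call; for the wrist camera it gives the pose at the moment of the call.
- hand_in(): hands the job in, once; it reports no verdict.
The state is a dict: "clock": time; "joint_pos": joint angles; "joint_velocities": joint speeds; "tau": joint torques, N m; "position": TCP position; "ee_rot": TCP orientation; "ft_force": force on the tool from outside, world axes, zero at the start; "torque": the same for the moment, N m; "grip_width": opening from 0.0 (shut) to 1.0 (fully open).
Only numpy, scipy, OpenCV 4.12 (cv2) and the standard library are available. Lean on these libraries where they do the work, as an engineer would, in place of code of your own. Each camera call takes 0.05 s, during which the arm holds its last target. There are 200 camera calls.

## Working session

There is one attempt and no reset: what is moved stays moved. The work goes in short steps, Python scripts to look and compute and a tool call to move; the robot and the scene stay as the last step left them, time stands still between calls to the robot, and variables do not carry over. Pictures are saved under pics/ and viewed, about 8 in all and at most 12, crops included, and the job is handed in when it is done.

Besides the shell and the picture viewer there is one more tool, called after "Emit:" in YAML: its name, and indented under it one key for each argument. move_arm: Moves the arm, as the interface text tells. Its arguments: {"type":"object","properties":{"moves":{"type":"array","items":{"type":"array"}},"squeeze":{"type":"number"}},"required":["moves"]}

```bash
mkdir -p pics; cat > h.py <<'E'
import numpy as np, cv2
from workcell import get_obs, camera, camera_info, hand_in
from scipy.spatial.transform import Rotation as R
def save(im,n): cv2.imwrite(f'pics/{n}.png',im[:,:,::-1])
def KD(i): return np.array([[i['fx'],0,i['cx']],[0,i['fy'],i['cy']],[0,0,1.]]),np.array(i['D'],float)
def rot(i):
    r=np.array(i['rotation'],float)
    return R.from_quat(r).as_matrix() if r.size==4 else r.reshape(3,3)
def onplane(i,px,z):
    K,D=KD(i); p=cv2.undistortPoints(np.array(px,float).reshape(-1,1,2),K,D)[:,0]
    d=np.c_[p,np.ones(len(p))]@rot(i).T; o=np.array(i['origin'])
    return o+d*((z-o[2])/d[:,2])[:,None]
def proj(i,P):
    K,D=KD(i);r=rot(i);t=-r.T@np.array(i['origin'])
    return cv2.projectPoints(np.array(P,float).reshape(-1,1,3),cv2.Rodrigues(r.T)[0],t,K,D)[0][:,0]
E
python3 - <<'E'
from h import *
o=get_obs();print({k:o[k] for k in('clock','position','ee_rot','grip_width')})
ims=[]
for n in('top','side'):
    im=camera(n);np.save(n,im);ims.append(im);i=camera_info(n);print(n,i)
    save(im,n+'0')
E
```

```text
{'clock': 0.0, 'position': array([0.24944999, 0.57265191, 0.23050439]), 'ee_rot': array([ 2.03963842e-01,  9.78978156e-01, -7.12543458e-04, -1.14681263e-04]), 'grip_width': 0.9986927518313191}
top {'fx': 539.7302090030644, 'fy': 539.7302090030644, 'cx': 283.19895786013035, 'cy': 214.71927557727886, 'D': array([-0.13500605,  0.        ,  0.        ,  0.        ,  0.        ]), 'origin': array([0.35635946, 0.04405077, 1.50370919]), 'rotation': array([-0.70377039,  0.7074199 , -0.03494563,  0.05516443])}
side {'fx': 538.443799974693, 'fy': 538.443799974693, 'cx': 285.31471223271495, 'cy': 214.2645596392836, 'D': array([-0.17466782,  0.        ,  0.        ,  0.        ,  0.        ]), 'origin': array([0.13204813, 1.27474583, 1.4258979 ]), 'rotation': array([-0.1454809 ,  0.91589912, -0.36953159,  0.05839957])}
```

View pics/top0.png

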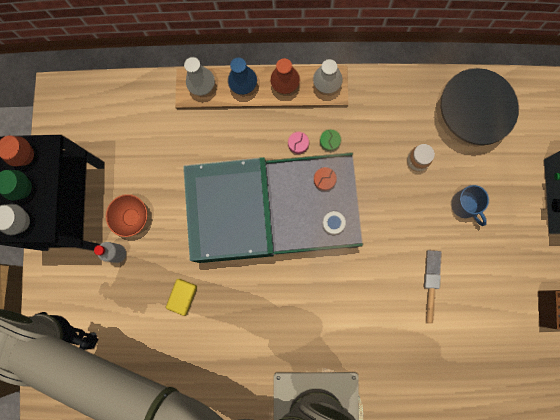

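View pics/side0.png

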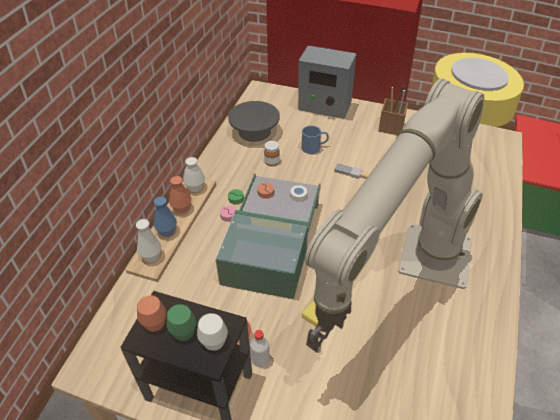

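Both views show the red-brown cracked disc on the ledge at top (325,179) and side (266,190). The keeper is at top (334,222). The look-alikes are pink (298,142) and green (330,140), both on the table. There are also terracotta vases and a bowl elsewhere. I choose the disc on the ledge and will check it in a close crop.

```bash
python3 - <<'E'
from h import *
t=np.load('top.npy');s=np.load('side.npy')
c=cv2.resize(t[125:275,175:375],(800,600),interpolation=cv2.INTER_CUBIC);save(c,'crop_top')
c=cv2.resize(s[165:305,205:345],(600,600),interpolation=cv2.INTER_CUBIC);save(c,'crop_side')
def blobs(im,nm,roi):
    x0,y0,x1,y1=roi;h=cv2.cvtColor(im,cv2.COLOR_RGB2HSV)
    red=((h[...,0]<14)|(h[...,0]>172))&(h[...,1]>110)&(h[...,2]>70)
    wh=(h[...,1]<45)&(h[...,2]>170)
    bl=(h[...,0]>95)&(h[...,0]<125)&(h[...,1]>90)
    ye=(h[...,0]>18)&(h[...,0]<35)&(h[...,1]>60)&(h[...,2]>100)
    for n,m in(('red',red),('white',wh),('blue',bl),('yel',ye)):
        k=np.zeros(m.shape,np.uint8);k[y0:y1,x0:x1]=m[y0:y1,x0:x1]
        _,_,st,ce=cv2.connectedComponentsWithStats(k)
        for a,b in list(zip(st,ce))[1:]:
            if a[4]>25:print(nm,n,a,b.round(1))
blobs(t,'top',(270,160,355,245));blobs(s,'side',(245,178,315,235))
E
```

```text
top red [314 167  22  23 395] [324.4 178.4]
top white [323 211  23  23 248] [333.9 222.1]
side red [258 183  16  15 193] [265.3 189.9]
side white [290 185  17  12 123] [298.2 190.4]
```

View pics/crop_top.png

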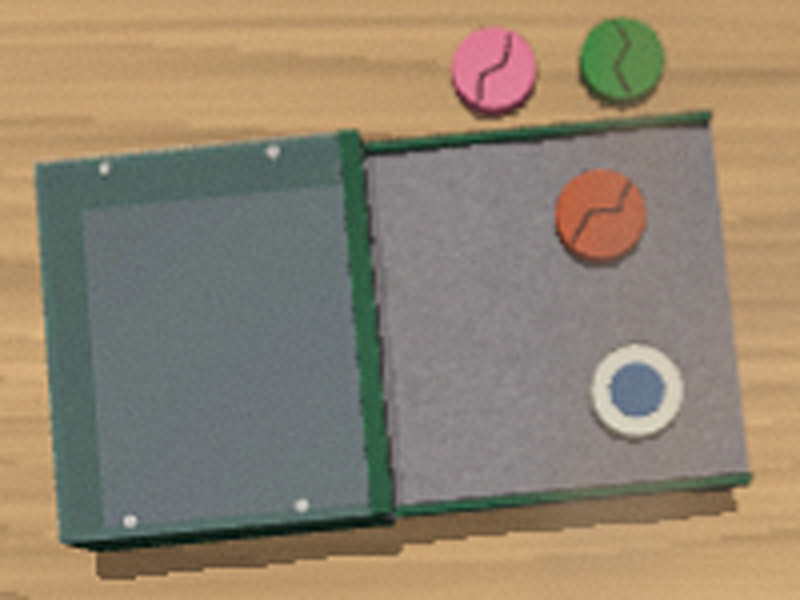

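View pics/crop_side.png

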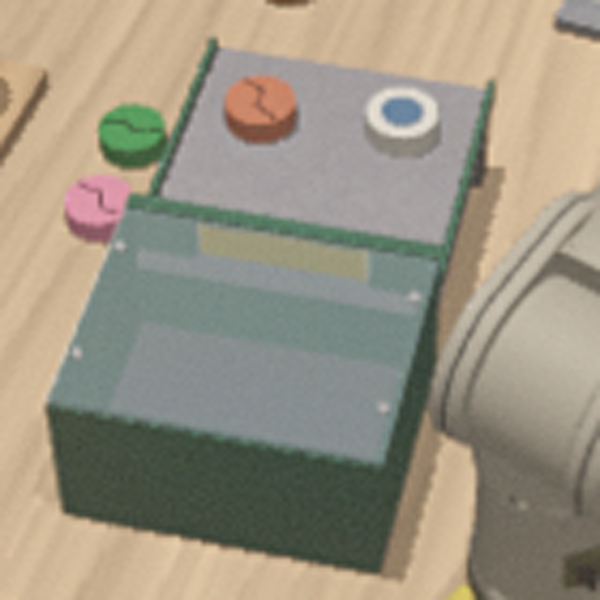

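```bash
cat >> h.py <<'E'
def frame(v=1):
    T=camera_info('top');S=camera_info('side')
    t=lambda L:np.array(L)/4+[175,125]-.4
    s=lambda L:np.array(L)*140/600+[205,165]-.4
    def two(a,b):  # triangulate
        res=[]
        for p,q in zip(a,b):
            o=[];d=[]
            for i,x in((T,p),(S,q)):
                o.append(np.array(i['origin']));e=onplane(i,[x],0)[0]-o[-1];d.append(e/np.linalg.norm(e))
            A=sum(np.eye(3)-np.outer(e,e) for e in d);bb=sum((np.eye(3)-np.outer(e,e))@w for e,w in zip(d,o))
            res.append(np.linalg.solve(A,bb))
        return np.array(res)
    re=t([[712,113],[750,476]]);roof=t([[37,165],[62,543]]);lin=t([[358,131],[394,517]])
    P=onplane(T,re,.102);Q=onplane(T,roof,.141);L=onplane(T,lin,.141)
    x=Q.mean(0)-P.mean(0);x[2]=0;x/=np.linalg.norm(x)
    y=np.cross([0,0,1],x)
    if v:
        print('rail',P,'roof',Q,'lintel',L)
        print('widths',np.linalg.norm(P[0]-P[1]),np.linalg.norm(Q[0]-Q[1]),'len',(Q.mean(0)-P.mean(0))@x,(L.mean(0)-P.mean(0))@x)
        print('tri rail',two(re,s([[213,41],[492,86]])),'roof',two(roof,s([[50,407],[383,463]])))
        dt=two([[324.4,178.4],[333.9,222.1]],[[265.3,189.9],[298.2,190.4]]);print('tri discs',dt)
    start=P.mean(0);lm=L.mean(0)
    org=.5*((start+.24*x)+(lm+.007*x)); org[2]=0
    d=onplane(T,[[324.4,178.4],[333.9,222.1]],.115)
    B=np.array([x,y,[0,0,1]])
    return org,B,d
E
python3 - <<'E'
from h import *
np.set_printoptions(precision=4,suppress=True)
o,B,d=frame();print('org',o,'yaw',np.degrees(np.arctan2(B[0,1],B[0,0])));print('discs w',d,'bin',(d-o)@B.T)
E
```

```text
rail [[ 0.7008 -0.1013  0.102 ]
 [ 0.4591 -0.121   0.102 ]] roof [[0.6614 0.3414 0.141 ]
 [0.4158 0.3202 0.141 ]] lintel [[0.6813 0.1318 0.141 ]
 [0.4318 0.1087 0.141 ]]
widths 0.2424953304972313 0.2465027293641287 len 0.44382167468109446 0.23251799050350744
tri rail [[ 0.7009 -0.1017  0.0986]
 [ 0.4579 -0.1217  0.0981]] roof [[0.6613 0.3424 0.1344]
 [0.4153 0.3203 0.1401]]
tri discs [[ 0.6302 -0.025   0.1084]
 [ 0.514  -0.0472  0.1198]]
org [0.5568 0.1275 0.    ] yaw 95.34307398007113
discs w [[ 0.6296 -0.0246  0.115 ]
 [ 0.5144 -0.0476  0.115 ]] bin [[-0.1582 -0.0584  0.115 ]
 [-0.1704  0.0585  0.115 ]]
```

The crop confirms the choice: the red-brown disc has a dark crack at crop (600,215), and the white disc has a blue spot. Two-view heights agree with the text (rail about 0.10, roof about 0.137). In the bin frame the reject is at (-158,-58) mm and the keeper at (-170,+58) mm.

Plan: align tool x with the feed, part the fingers slightly to cradle the disc, and push diagonally to the opening.

Emit:
move_arm:
  moves:
    - [[0,0,0],[0,0,10.2],0.3]
    - [[0,0,0],[0,0,10.2],0.3]
    - [[0,0,0],[0,0,10.2],0.3]
    - [[0,0,0],[0,0,10.2],0.3]
    - [[0,0,0],[0,0,10.2],0.3]

```text
clock: 0.72
position: [0.2495, 0.5728, 0.2308]
ee_rot: [0.608, 0.794, -0.0, 0.0]
ft_force: [0.5, 0.4, 0.1]
grip_width: 0.298
```

Emit:
move_arm:
  moves:
    - [[0,0,0],[0,0,10.2],0.3]
    - [[-0.5,0.2,0],[0,0,0],0.3]
    - [[-1,0.5,0],[0,0,0],0.3]
    - [[-1,0.5,0],[0,0,0],0.3]
    - [[-1,0.5,0],[0,0,0],0.3]

```text
clock: 1.35
position: [0.3009, 0.488, 0.2312]
ee_rot: [0.672, 0.74, -0.0, 0.0]
ft_force: [0.7, -0.3, 0.4]
grip_width: 0.304
```

```bash
cat > st.py <<'E'
from h import *
np.set_printoptions(precision=4,suppress=True)
o,B,d=frame(0);s=get_obs();p=B@(s['position']-o);Rm=R.from_quat(s['ee_rot']).as_matrix()
print('t',s['clock'],'bin',p*1000,'toolx yaw in bin',np.degrees(np.arctan2(*(B@Rm[:,0])[[1,0]])),'z',Rm[:,2],'F',s['ft_force'],s['grip_width'],'q',s['joint_pos'])
E
python3 st.py; python3 -c "
from h import *
s=get_obs();i=camera_info('wrist');print(R.from_quat(s['ee_rot']).inv().apply(i['origin']-s['position']))"
```

```text
t 1.35 bin [382.7373 221.2051 231.1913] toolx yaw in bin 0.17650850824616557 z [ 0.0001 -0.0003 -1.    ] F [ 0.6826 -0.2789  0.4305] 0.30447590411805886 q [-1.1987  0.2154  0.1173  1.61   -0.0256  1.3179 -0.9814]
[ 0.06637869  0.00094113 -0.14214313]
```

Emit:
move_arm:
  moves:
    - [[-1,0.47,0],[0,0,0],0.3]
    - [[-1,0.47,0],[0,0,0],0.3]
    - [[-1,0.47,0],[0,0,0],0.3]
    - [[-1,0.47,0],[0,0,0],0.3]
    - [[-1,0.47,0],[0,0,0],0.3]

```text
clock: 1.98
position: [0.3705, 0.3688, 0.2312]
ee_rot: [0.672, 0.74, -0.0, 0.0]
ft_force: [0.6, -0.0, -0.7]
grip_width: 0.302
```

Emit:
move_arm:
  moves:
    - [[-1,0.47,0],[0,0,0],0.3]
    - [[-1,0.47,0],[0,0,0],0.3]
    - [[-1,0.47,0],[0,0,0],0.3]
    - [[-1,0.47,0],[0,0,0],0.3]
    - [[-1,0.47,0],[0,0,0],0.3]

```text
clock: 2.6
position: [0.4402, 0.2498, 0.2312]
ee_rot: [0.672, 0.74, -0.0, -0.0]
ft_force: [0.5, -1.0, -0.4]
grip_width: 0.3
```

Emit:
move_arm:
  moves:
    - [[-1,0.47,0],[0,0,0],0.3]
    - [[-1,0.47,0],[0,0,0],0.3]
    - [[-1,0.47,0],[0,0,0],0.3]
    - [[-1,0.47,0],[0,0,0],0.3]
    - [[-1,0.47,0],[0,0,0],0.3]

```text
clock: 3.22
position: [0.5099, 0.1307, 0.2312]
ee_rot: [0.672, 0.74, -0.0, -0.0]
ft_force: [0.2, 0.5, 0.1]
grip_width: 0.297
```

Emit:
move_arm:
  moves:
    - [[-1,0.47,0],[0,0,0],0.3]
    - [[-1,0.47,0],[0,0,0],0.3]
    - [[-1,0.47,0],[0,0,0],0.3]
    - [[-1,0.47,0],[0,0,0],0.3]
    - [[-1,0.47,0],[0,0,0],0.3]

```text
clock: 3.85
position: [0.5796, 0.0117, 0.2312]
ee_rot: [0.672, 0.74, -0.0, -0.0]
ft_force: [0.6, -0.1, 0.4]
grip_width: 0.3
```

Emit:
move_arm:
  moves:
    - [[-1,0.47,0],[0,0,0],0.3]
    - [[-1,0.47,0],[0,0,0],0.3]
    - [[-1,0.47,0],[0,0,0],0.3]
    - [[-1,0.47,0],[0,0,0],0.3]
    - [[0,0,0],[0,0,0],0.3]

```text
clock: 4.47
position: [0.6352, -0.0851, 0.2309]
ee_rot: [0.674, 0.739, -0.001, 0.0]
ft_force: [-0.2, -0.1, -0.5]
grip_width: 0.301
```

```bash
python3 st.py; python3 - <<'E'
from h import *
i=camera_info('wrist');im=camera('wrist');save(im,'w1');h=cv2.cvtColor(im,cv2.COLOR_RGB2HSV)
o,B,d=frame(0)
m=(((h[...,0]<14)|(h[...,0]>172))&(h[...,1]>110)&(h[...,2]>70)).astype(np.uint8)
_,_,st,ce=cv2.connectedComponentsWithStats(m)
for a,c in list(zip(st,ce))[1:]:
    if a[4]>200: print(a,c,'bin',(onplane(i,[c],.115)[0]-o)@B.T)
E
```

```text
t 4.475 bin [-219.0225  -58.3556  230.9014] toolx yaw in bin -0.07408740995755078 z [-0.0008 -0.0011 -1.    ] F [-0.1776 -0.0996 -0.5057] 0.30131895170543255 q [-0.3776  0.4049  0.5926  1.4436 -0.2256  1.3623  0.3162]
[ 236   76   82   83 5095] [276.39273798 117.23454367] bin [-0.15979911 -0.06095595  0.115     ]
[541 276  19  62 525] [552.13714286 312.58666667] bin [-0.32433997 -0.30491228  0.115     ]
[543 328  17  52 453] [553.80794702 359.02207506] bin [-0.37466604 -0.3197852   0.115     ]
[529 334  20  34 343] [538.45189504 351.22157434] bin [-0.36501246 -0.30184412  0.115     ]
[291 343  28  17 316] [306.5443038  351.59177215] bin [-0.35969718 -0.08782251  0.115     ]
```

View pics/w1.png

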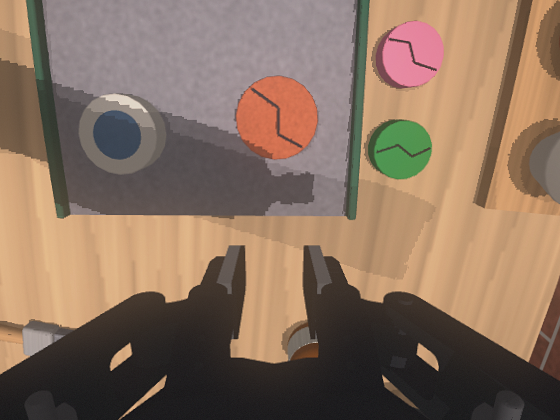

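The wrist view shows the cracked disc at (276,117) and the fingers straddling column 273, so they are lined up. The keeper is at (120,133), and pink and green are outside the rail. I descend behind the disc and tilt so the fingertips lead.

Emit:
move_arm:
  moves:
    - [[0,0.05,1],[0,0,0],0.3]
    - [[0,0.05,1],[0,0,0],0.3]
    - [[0,0,1],[0,0,0],0.3]
    - [[0,0,1],[0,0,0],0.3]
    - [[0,0,0.7],[0,0,0],0.3]

```text
clock: 5.15
position: [0.6375, -0.0804, 0.1127]
ee_rot: [0.673, 0.74, 0.0, -0.001]
ft_force: [-0.8, 0.4, 0.7]
grip_width: 0.3
```

Emit:
move_arm:
  moves:
    - [[0,0,0.4],[0,0,0],0.3]
    - [[0,0,0.2],[0,5,0],0.3]
    - [[0,0,0],[0,5,0],0.3]
    - [[0,0,0],[0,0,0],0.3]

```text
clock: 5.65
position: [0.6382, -0.0841, 0.0991]
ee_rot: [0.673, 0.735, 0.059, -0.064]
ft_force: [-0.8, -0.2, -0.3]
grip_width: 0.298
```

```bash
python3 st.py; python3 - <<'E'
from h import *
save(camera('wrist'),'w2')
E
```

```text
t 5.65 bin [-218.2977  -61.3928   99.0752] toolx yaw in bin -0.2563744879859689 z [-0.0149  0.1718 -0.985 ] F [-0.8251 -0.165  -0.2993] 0.29812965564286414 q [-0.2104  0.5435  0.4923  1.5411 -0.4432  1.2033  0.496 ]
```

View pics/w2.png

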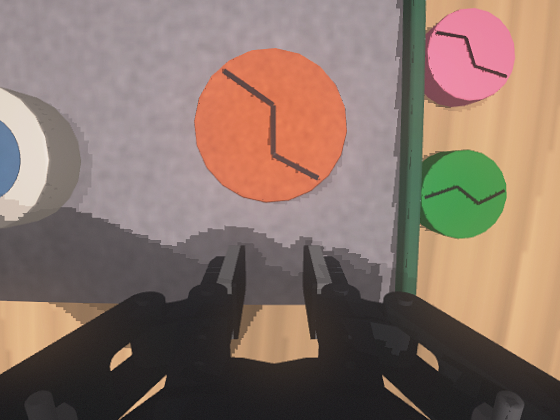

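The disc at (270,125) is centred ahead of the fingers, which sit at columns 240–310. Making contact, then pushing diagonally.

Emit:
move_arm:
  moves:
    - [[0.3,0,0.15],[0,0,0],0.3]
    - [[0.3,0,0.05],[0,0,0],0.3]
    - [[0.3,0,0.05],[0,0,0],0.3]
    - [[0.5,-0.16,0.09],[0,0,0],0.3]
    - [[0.5,-0.16,0.09],[0,0,0],0.3]

```text
clock: 6.32
position: [0.6255, -0.0329, 0.0965]
ee_rot: [0.671, 0.736, 0.059, -0.064]
ft_force: [-0.6, -0.3, 0.1]
grip_width: 0.302
```

Emit:
move_arm:
  moves:
    - [[0.5,-0.16,0.09],[0,0,0],0.3]
    - [[0.5,-0.16,0.09],[0,0,0],0.3]
    - [[0.5,-0.16,0.09],[0,0,0],0.3]
    - [[0.5,-0.16,0.09],[0,0,0],0.3]

```text
clock: 6.82
position: [0.6049, 0.016, 0.0964]
ee_rot: [0.671, 0.736, 0.059, -0.064]
ft_force: [0.9, -0.6, 0.7]
grip_width: 0.302
```

```bash
cat > look.py <<'E'
import sys
from h import *
o,B,d=frame(0)
i=camera_info('wrist');im=camera('wrist');save(im,sys.argv[1]);h=cv2.cvtColor(im,cv2.COLOR_RGB2HSV)
m=(((h[...,0]<14)|(h[...,0]>172))&(h[...,1]>110)&(h[...,2]>60)).astype(np.uint8)
_,_,st,ce=cv2.connectedComponentsWithStats(m)
for a,c in list(zip(st,ce))[1:]:
    if a[4]>2000: print(a,c,'bin',(onplane(i,[c],.115)[0]-o)@B.T)
E
python3 st.py; python3 look.py w3
```

```text
t 6.825 bin [-115.5186  -37.5924   96.3657] toolx yaw in bin -0.07871146782715387 z [-0.0157  0.173  -0.9848] F [ 0.8794 -0.559   0.7481] 0.30160632530359 q [-0.3756  0.4428  0.4713  1.6789 -0.4106  1.1247  0.341 ]
[  199   106   152   152 17579] [274.64150407 181.55901928] bin [-0.0793182  -0.03883617  0.115     ]
```

View pics/w3.png

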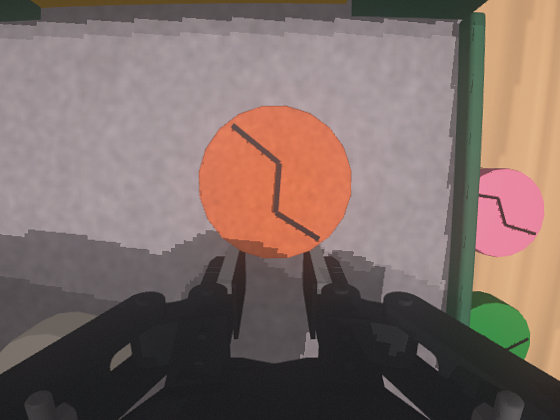

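The disc is seated between the fingertips at (275,182), in the bin frame (-79,-39) mm, and the right jamb's edge is at column 350. The push continues diagonally towards the middle.

Emit:
move_arm:
  moves:
    - [[0.45,-0.19,0.08],[0,0,0],0.3]
    - [[0.45,-0.19,0.08],[0,0,0],0.3]
    - [[0.45,-0.19,0.08],[0,0,0],0.3]
    - [[0.45,-0.19,0.08],[0,0,0],0.3]

```text
clock: 7.38
position: [0.5817, 0.0598, 0.0962]
ee_rot: [0.671, 0.736, 0.059, -0.064]
ft_force: [0.6, -1.8, 0.2]
grip_width: 0.3
```

```bash
python3 st.py; python3 look.py w4
```

```text
t 7.375 bin [-69.7776 -18.5439  96.2402] toolx yaw in bin -0.08025258702738196 z [-0.0159  0.173  -0.9848] F [ 0.5851 -1.7859  0.1751] 0.3000271709954524 q [-0.4537  0.3886  0.4591  1.7464 -0.3893  1.0885  0.2585]
[  199   106   153   152 17658] [274.92349077 181.42921056] bin [-0.03350376 -0.01988676  0.115     ]
```

View pics/w4.png

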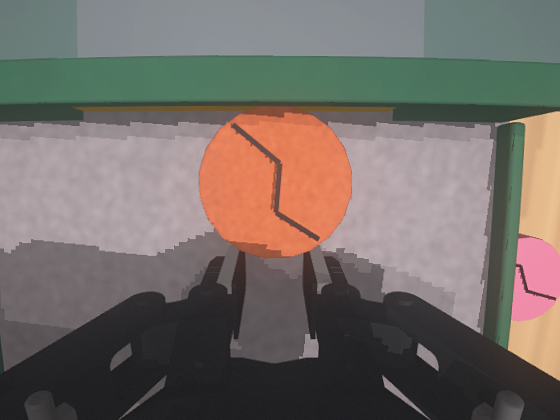

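The disc at (275,181) is well inside the opening, which spans columns 83–393. Pushing straight through the flap.

Emit:
move_arm:
  moves:
    - [[0.4,0,0.07],[0,0,0],0.3]
    - [[0.4,0,0.07],[0,0,0],0.3]
    - [[0.4,0,0.07],[0,0,0],0.3]
    - [[0.35,0,0.06],[0,0,0],0.3]
    - [[0.2,0,0.035],[0,0,0],0.3]

```text
clock: 8.05
position: [0.578, 0.1041, 0.0963]
ee_rot: [0.671, 0.736, 0.059, -0.064]
ft_force: [0.9, -2.0, 1.3]
grip_width: 0.302
```

```bash
python3 st.py
```

```text
t 8.05 bin [-25.3272 -18.9574  96.2928] toolx yaw in bin -0.04225747382865137 z [-0.0161  0.1731 -0.9848] F [ 0.9072 -1.9795  1.2582] 0.3021581183663551 q [-0.5163  0.382   0.4412  1.7509 -0.3832  1.0725  0.1791]
```

Emit:
move_arm:
  moves:
    - [[0.15,0,0.03],[0,0,0],0.3]
    - [[0.12,0,0.02],[0,0,0],0.3]
    - [[0,0,0],[0,0,0],0.3]

```text
clock: 8.43
position: [0.5775, 0.1102, 0.0964]
ee_rot: [0.671, 0.736, 0.059, -0.064]
ft_force: [0.1, -1.5, 1.4]
grip_width: 0.304
```

```bash
python3 st.py; python3 look.py w5; python3 - <<'E'
from h import *
s=camera('side')[165:305,205:345];w=cv2.imread('pics/w5.png')[:,:,::-1]
save(np.hstack([cv2.resize(s,(360,360)),cv2.resize(w,(440,360))]),'c5')
E
```

```text
t 8.425 bin [-19.1882 -19.0498  96.3515] toolx yaw in bin -0.07563444002970161 z [-0.0157  0.1731 -0.9848] F [ 0.0836 -1.496   1.4171] 0.3037020015598037 q [-0.525   0.3814  0.4389  1.751  -0.3824  1.0702  0.1674]
```

View pics/c5.png

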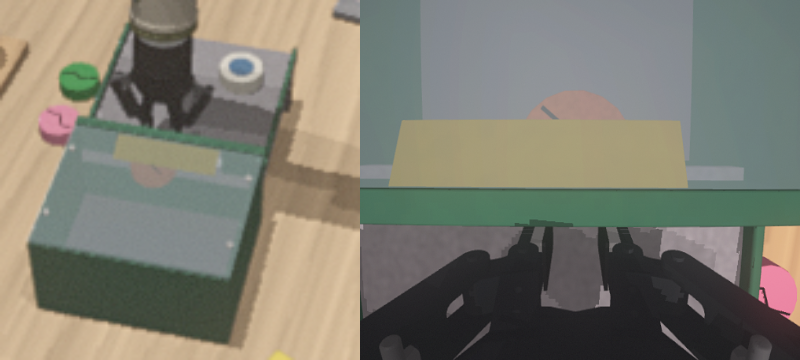

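Both views show the flap raised on the disc at right (575,105), and the disc is just short of tipping. A few more millimetres, watching the force.

Emit:
move_arm:
  moves:
    - [[0.12,0,0.02],[0,0,0],0.3]
    - [[0.12,0,0.02],[0,0,0],0.3]
    - [[0,0,0],[0,0,0],0.3]

```text
clock: 8.9
position: [0.5768, 0.1162, 0.0962]
ee_rot: [0.671, 0.736, 0.059, -0.064]
ft_force: [0.1, -1.1, 0.0]
grip_width: 0.3
```

```bash
python3 st.py; python3 look.py w6; python3 - <<'E'
from h import *
s=camera('side')[165:305,205:345];w=cv2.imread('pics/w6.png')[:,:,::-1]
save(np.hstack([cv2.resize(s,(360,360)),cv2.resize(w,(440,360))]),'c6')
E
```

```text
t 8.9 bin [-13.1445 -18.8887  96.1974] toolx yaw in bin -0.07386935647503196 z [-0.0161  0.1728 -0.9848] F [ 0.1258 -1.1486  0.0492] 0.3001742488526475 q [-0.5335  0.3812  0.4364  1.7511 -0.3814  1.0683  0.1564]
```

View pics/c6.png

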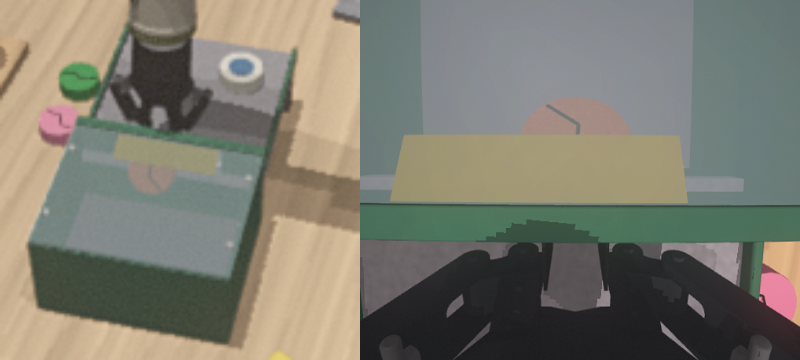

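```bash
python3 - <<'E'
from h import *
o,B,d=frame(0);i=camera_info('wrist')
im=cv2.imread('pics/w6.png')[:,:,::-1];h=cv2.cvtColor(np.ascontiguousarray(im),cv2.COLOR_RGB2HSV)
print(h[110:128,255,:].tolist())
col=im[90:150,265].astype(int);r=90+np.argmax((col[:,0]-col[:,2])>15);print('front row',r)
for z in(.115,.10):print((onplane(i,[[270,r]],z)[0]-o)@B.T)
print((onplane(i,[[565-0,238]],.0)[0]-o)@B.T)
E
```

```text
[[113, 13, 152], [111, 12, 151], [105, 13, 152], [113, 13, 153], [140, 5, 149], [4, 34, 159], [7, 49, 165], [6, 47, 164], [7, 47, 164], [7, 48, 164], [6, 48, 165], [7, 48, 164], [7, 47, 163], [5, 46, 166], [6, 49, 167], [5, 46, 166], [7, 48, 165], [8, 48, 163]]
front row 114
[ 0.04838373 -0.01838509  0.115     ]
[ 0.05074559 -0.01821321  0.1       ]
[-0.02256592 -0.23906103  0.        ]
```

Emit:
move_arm:
  moves:
    - [[0.08,0,0.01],[0,0,0],0.3]
    - [[0,0,0],[0,0,0],0.3]

```text
clock: 9.25
position: [0.5768, 0.1165, 0.0962]
ee_rot: [0.672, 0.736, 0.058, -0.064]
ft_force: [1.0, -5.9, 0.2]
grip_width: 0.295
```

At this point the fingers just touch the lintel (5.9 N). The disc's front edge is at about +49 mm, so its centre is at about +19 mm. I back off slightly to free it and look.

Emit:
move_arm:
  moves:
    - [[-0.3,0,-0.05],[0,0,0],0.3]
    - [[-0.4,0,-0.07],[0,0,0],0.3]
    - [[0,0,0],[0,0,0],0.3]

```text
clock: 9.62
position: [0.5785, 0.0993, 0.0964]
ee_rot: [0.672, 0.735, 0.059, -0.064]
ft_force: [0.5, -0.1, -0.2]
grip_width: 0.306
```

```bash
python3 st.py; python3 look.py w7; python3 - <<'E'
from h import *
s=camera('side')[165:305,205:345];w=cv2.imread('pics/w7.png')[:,:,::-1]
save(np.hstack([cv2.resize(s,(360,360)),cv2.resize(w,(440,360))]),'c7')
E
```

```text
t 9.625 bin [-30.1646 -19.0609  96.4194] toolx yaw in bin -0.1702244837921811 z [-0.0154  0.1728 -0.9848] F [ 0.4879 -0.1282 -0.1589] 0.30577345332255595 q [-0.5102  0.3821  0.4437  1.7509 -0.3835  1.0737  0.1852]
```

View pics/c7.png

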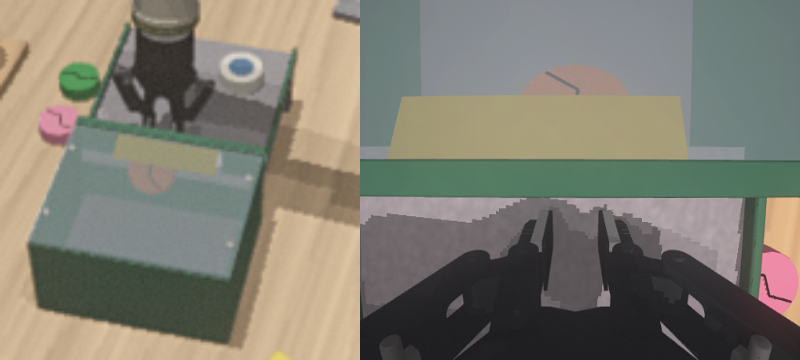

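The disc rests at the same place, still short of tipping. The lintel stops the near-vertical fingers, so I tilt to 30° to let the tips reach under it.

Emit:
move_arm:
  moves:
    - [[0,0,-0.2],[0,10,0],0.3]
    - [[0,0,0],[0,10,0],0.3]
    - [[0.26,0,0.15],[0,0,0],0.3]
    - [[0.17,0,0.1],[0,0,0],0.3]
    - [[0,0,0],[0,0,0],0.3]

```text
clock: 10.35
position: [0.577, 0.1143, 0.1016]
ee_rot: [0.65, 0.715, 0.174, -0.191]
ft_force: [0.6, 0.5, -0.1]
grip_width: 0.3
```

```bash
python3 st.py
```

```text
t 10.35 bin [-15.0071 -18.93   101.5988] toolx yaw in bin 0.15131471468575183 z [-0.0472  0.4977 -0.8661] F [ 0.6234  0.5151 -0.0775] 0.2999949125537622 q [-0.2716  0.4396  0.3587  1.7439 -0.7287  1.1898  0.5107]
```

Emit:
move_arm:
  moves:
    - [[0.13,0,0.075],[0,0,0],0.3]
    - [[0.13,0,0.075],[0,0,0],0.3]
    - [[0,0,0],[0,0,0],0.3]

```text
clock: 10.72
position: [0.5764, 0.1202, 0.1013]
ee_rot: [0.651, 0.714, 0.174, -0.191]
ft_force: [0.3, -0.4, -0.8]
grip_width: 0.301
```

Emit:
move_arm:
  moves:
    - [[0.1,0,0.06],[0,0,0],0.3]
    - [[0.1,0,0.06],[0,0,0],0.3]
    - [[0,0,0],[0,0,0],0.3]

```text
clock: 11.1
position: [0.576, 0.1256, 0.1011]
ee_rot: [0.651, 0.714, 0.174, -0.191]
ft_force: [0.1, 0.2, 0.2]
grip_width: 0.299
```

```bash
python3 st.py; python3 look.py w8; python3 - <<'E'
from h import *
s=camera('side')[165:305,205:345];w=cv2.imread('pics/w8.png')[:,:,::-1]
save(np.hstack([cv2.resize(s,(360,360)),cv2.resize(w,(440,360))]),'c8')
E
```

```text
t 11.1 bin [ -3.6749 -18.949  101.0942] toolx yaw in bin -0.05696206572292598 z [-0.0461  0.4981 -0.8659] F [0.0737 0.1521 0.1671] 0.29853484441620826 q [-0.2867  0.435   0.353   1.7505 -0.7318  1.1767  0.4932]
```

View pics/c8.png

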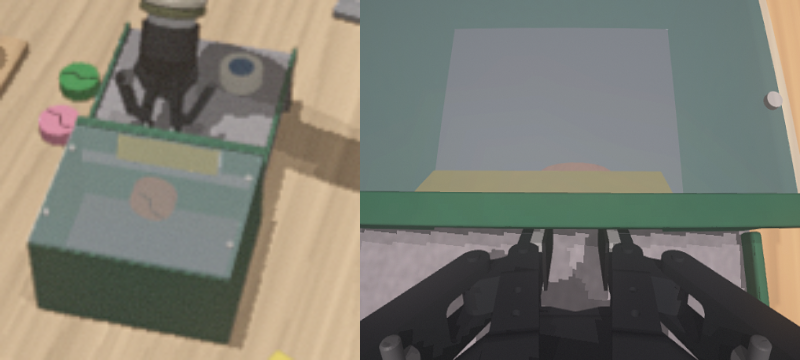

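The side view shows the disc has dropped, at (153,198), and the flap has swung down. Drawing back and up.

Emit:
move_arm:
  moves:
    - [[-0.4,0,-0.23],[0,0,0],0.3]
    - [[-0.8,0,-0.46],[0,0,0],0.3]
    - [[-0.8,0,-0.46],[0,0,0],0.3]
    - [[-0.3,0,-0.9],[0,0,0],0.3]
    - [[0,0,-1],[0,0,0],0.3]

```text
clock: 11.82
position: [0.5839, 0.0345, 0.1382]
ee_rot: [0.652, 0.713, 0.174, -0.191]
ft_force: [0.1, 0.3, -0.3]
grip_width: 0.3
```

Emit:
move_arm:
  moves:
    - [[0.2,0,-1],[0,0,0],0.3]
    - [[0.3,0,-1],[0,0,0],0.3]
    - [[0.3,0,-1],[0,0,0],0.3]
    - [[0,0,0],[0,0,0],0.3]
    - [[0,0,0],[0,0,0],0.3]

```text
clock: 12.45
position: [0.5857, 0.0166, 0.2126]
ee_rot: [0.651, 0.713, 0.174, -0.191]
ft_force: [-0.3, 0.0, -0.5]
grip_width: 0.299
```

```bash
python3 st.py; python3 - <<'E'
from h import *
o,B,_=frame(0);T=camera_info('top');S=camera_info('side')
s=camera('side');t=camera('top')
for n,i,im,a in(('side',S,s,np.load('side.npy')),('top',T,t,np.load('top.npy'))):
    for nm,z,X in(('keeper',.115,[-.1704,.0585,.115]),):
        u,v=proj(i,[o+B.T@np.array(X)])[0].astype(int)
        for q in(a,im):
            h=cv2.cvtColor(q,cv2.COLOR_RGB2HSV);m=np.zeros(h.shape[:2],np.uint8)
            m[v-15:v+15,u-15:u+15]=((h[...,0]>95)&(h[...,0]<125)&(h[...,1]>70))[v-15:v+15,u-15:u+15]
            M=cv2.moments(m,True);print(n,nm,M['m10']/max(M['m00'],1),M['m01']/max(M['m00'],1),M['m00'])
save(np.hstack([cv2.resize(s[165:305,205:345],(400,400)),cv2.resize(t[125:275,175:375],(400,300)) if 0 else cv2.resize(t[125:275,200:350],(400,400))]),'c9')
E
```

```text
t 12.45 bin [-113.1567  -18.5075  212.6372] toolx yaw in bin -0.16686335933384414 z [-0.046   0.4978 -0.8661] F [-0.2725  0.0135 -0.5398] 0.2985238430434062 q [-0.1645  0.3808  0.4368  1.5783 -0.6514  1.4535  0.5083]
side keeper 298.3529411764706 190.38235294117646 34.0
side keeper 298.258064516129 190.16129032258064 31.0
top keeper 331.4 221.5 20.0
top keeper 336.24528301886795 223.28301886792454 53.0
```

The picture limit is reached, so I check numerically. The keeper hasn't moved in the side view. Next are the disc's rest position and the flap compared with its shut appearance at the start.

```bash
python3 - <<'E'
from h import *
o,B,_=frame(0);S=camera_info('side');a=np.load('side.npy').astype(int)
s=camera('side');s2=camera('side').astype(int)
h=[cv2.cvtColor(q.astype(np.uint8),cv2.COLOR_RGB2HSV) for q in(a,s2)]
for q in h:
    m=np.zeros(q.shape[:2],np.uint8);r=(slice(212,232),slice(245,295))
    m[r]=((q[...,0]>18)&(q[...,0]<40)&(q[...,1]>45))[r]
    M=cv2.moments(m,True);print('flap',cv2.boundingRect(m),M['m00'],M['m10']/max(1,M['m00']),M['m01']/max(1,M['m00']))
d=(s2[...,0]-s2[...,2])-(a[...,0]-a[...,2]);m=np.zeros(d.shape,np.uint8);m[215:285,215:305]=(d>12)[215:285,215:305]
_,_,st,ce=cv2.connectedComponentsWithStats(m)
for x,c in list(zip(st,ce))[1:]:
    if x[4]>20: print('disc',x,c,'bin@.035',(onplane(S,[c],.035)[0]-o)@B.T)
print('frame change between two shots',np.abs(s2-s).max())
E
```

```text
flap (252, 218, 38, 12) 201.0 270.547263681592 223.3084577114428
flap (252, 218, 38, 12) 208.0 270.63461538461536 223.3653846153846
disc [255 234  19  17 254] [264.23622047 241.89370079] bin@.035 [ 0.01797284 -0.01928026  0.035     ]
frame change between two shots 39
```

```bash
python3 - <<'E'
from h import *
o,B,_=frame(0)
res=[]
for n,roi in(('top',(165,255,190,272)),('side',(215,285,215,305))):
    i=camera_info(n);a=np.load(n+'.npy').astype(int);s=camera(n).astype(int)
    d=(s[...,0]-s[...,2])-(a[...,0]-a[...,2]);y0,y1,x0,x1=roi
    m=np.zeros(d.shape,np.uint8);m[y0:y1,x0:x1]=(d>12)[y0:y1,x0:x1]
    _,_,st,ce=cv2.connectedComponentsWithStats(m)
    for x,c in list(zip(st,ce))[1:]:
        if x[4]>20:
            print(n,x,c.round(1))
            for z in(.035,.05,.065): print('  z',z,((onplane(i,[c],z)[0]-o)@B.T).round(3))
            if n=='side':
                ys,xs=np.nonzero(m); print(cv2.fitEllipse(max(cv2.findContours(m,0,1)[0],key=len)))
s=camera('top');x=o+B.T@np.array([.05,-.02,.04]);u,v=proj(camera_info('top'),[x])[0].astype(int)
print(u,v,'\n',(s[v-12:v+13:2,u-14:u+22:3,0].astype(int)-s[v-12:v+13:2,u-14:u+22:3,2]))
E
```

```text
top [252 194  12  22 216] [257.5 204.5]
  z 0.035 [ 0.027 -0.02   0.035]
  z 0.05 [ 0.026 -0.017  0.05 ]
  z 0.065 [ 0.025 -0.015  0.065]
side [255 234  19  17 254] [264.2 241.9]
  z 0.035 [ 0.018 -0.019  0.035]
  z 0.05 [ 0.031 -0.016  0.05 ]
  z 0.065 [ 0.043 -0.012  0.065]
((264.2430419921875, 241.8961181640625), (16.276020050048828, 18.03386116027832), 106.00689697265625)
249 204 
 [[-12 -15 -10 -15 -12 -13 -11 -15 -15 -11 -21   5]
 [-13  -9 -12 -12 -11 -13   2  13  20 -10 -18  -1]
 [-10 -13 -15 -13 -13 -15  35  28  28 -10 -19  -1]
 [-13 -11 -12 -12 -16 -13  32  29  26  -6 -19  -5]
 [-12 -14 -14 -13 -13 -13  32  29  29  -2 -22 -10]
 [-13 -17 -13 -12 -16 -16  31  29  30  10 -22 -18]
 [-12 -16 -13 -14 -15 -12  26  31  31  12 -22 -20]
 [-11 -11 -17 -15 -16 -16  15  32  31  18 -21 -17]
 [-14 -12 -13 -11 -12 -12  13  30  29  19 -24 -18]
 [-16 -16 -15 -16 -13 -14  -1  31  28  24 -17 -21]
 [-16 -13 -16 -11 -13 -13  -7  26  28  24 -21 -26]
 [-15 -13 -11 -14 -14 -13 -10  26  24  25 -25 -23]
 [-12 -13 -11 -16 -10 -14 -16  -5  -7  -9 -26 -23]]
```

```bash
python3 -c "
from workcell import hand_in;print(hand_in())"
```

```text
the job is handed in; nothing more can be done
None
```

I slid the cracked red-brown disc along the ledge between the slightly parted fingertips, pushed it through the flap until it dropped into the bin, and drew back clear. I then handed in the job. The hand-in gives no verdict.

**What went differently:** The near-vertical fingers met the lintel at about 6 N while the disc was still on the lip. I backed off, tilted the tool to 30° so the tips reached under the lintel, and finished the push.

**Last checks:**
- **Disc:** From two views it is inside the bin with its centre about 27 mm past the flap's plane and 45 mm above the table. Its position was the same in repeated pictures. It seems to be leaning on edge against the wall under the lip rather than lying flat, which still meets the stated limits.
- **Flap:** It covers the same pixels in the side view as when it hung shut at the start.
- **White disc:** It is within 0.3 pixel of its start in the side view. In the top view the colour mask found a different number of pixels (20, then 53), and its centre shifted by about 5 pixels. I put that down to lighting and relied on the side view.
- **Other things on the table:** I did not measure these separately; the arm's path stayed clear of them.
- **Arm:** It stands clear of everything, with the force reading about zero.

The 12-picture viewing limit was reached before the final picture, so the final checks are from numbers only.

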